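Crimp a vial in the cam-lever bench crimper and hold the stroke

TASK

Crimp the red-capped vial in the bench crimper: take it from the yellow rack, stand it upright in the black cup on the crimper's slide and let go of it, then push the slide fully home so that the vial is under the crimping head. Then swing the red-handled cam lever up from its rest until it stands upright, the cam's highest lift, where the vial is pressed against the head, and finish still holding it there by its red handle: it is sprung and would fall back. Leave the other vials and everything else on the bench undisturbed.

Things in the scene. Friction and masses are not known exactly. Their poses are not given: they have to be found in the camera images.
- vial_red: The vial to crimp: loose clear glass crimp-top vial, 23 mm diameter (body up to 57 mm), 75 mm tall overall, aluminium cap 21 mm diameter with a RED disc on top; 35 g (varies). Origin at the centre of its underside, z up its axis. It stands in one of the three used holes of the yellow rack.
- vial_blue: Same kind of vial with a BLUE cap disc, also in the rack, to be left there. Origin at the centre of its underside.
- vial_green: Same kind of vial with a GREEN cap disc, also in the rack, to be left there. Origin at the centre of its underside.
- rack: Fixed yellow grid rack, 196 (x) x 100 (y) x 32 mm high, origin at the centre of its underside. 6 x 3 square holes, 28 mm wide, 32 mm pitch; the vials stand in the middle row (along its x, y = 0) on its floor 4 mm above the bench, 64 mm apart, 47 mm of each above the rack. The holes beside them are empty: fingers closing along the rack's y have room.
- press: Grey bench crimper, bolted down; origin: foot centre on the bench, z up; front faces its -x, the slide runs along x. Foot 200 x 110 x 18 mm, centred at x +10. Head (44 mm dia) over x +45, y 0: jaw ring, 31 mm inside, ends 158 mm above the bench; arm above it to z 240, x +18 to +110, 50 wide; column 64 wide at x +90 to +110. Lever on its +y side, 95 mm from the middle plane.
- crimp_pad: Sprung brass pad, 18 mm diameter, inside the jaw ring; origin at the centre of its underside, 162 mm above the bench, 8 mm above the top of a vial in the nest while the lever rests. At the full lift (13 mm) the cap presses it up about 5 mm, at 14 N or so.
- nest (a point): Centre of the floor of the black cup on the slide, 79 mm above the bench while the lever rests; the vial's underside stands here. The cup is 10 mm deep, 28 mm wide at the floor, opening to 34 mm at the rim.
- shuttle (a joint): How far the slide (aluminium, 104 x 56 mm, top 76 mm above the bench) is drawn out towards the press's -x, in m: 0 = fully home, nest under the head; 0.10 = fully out. Starts 0.088 to 0.10 out; stays where it is left, moves with about 1.5 N. Slide and bed rise together as the lever is raised.
- shuttle_handle (a point): Grip point of the slide's upright black handle pin, 16 mm diameter, 34 mm tall on the slide's top; this point is on its axis, 10 mm below its top and 24 mm above the slide's top plate, 100 mm above the bench, and 68 mm in front (-x of the press) of the nest.
- lever_grip: Red roller handle across the end of the cam lever like a T: 26 mm diameter, 30 mm long, lying along the press's y, free to turn on its pin; origin at its centre, 120 mm from the shaft axis, 79 mm above the bench at rest. Pinched from above by its two flat ends (fingers closing along the press's y), it stays in the pads while the lever swings.
- shaft (a point): Point on the lever's horizontal shaft axis, in the plane of the lever and knob, 48 mm above the bench; the axis runs along the press's y.
- lever (a joint): Cam lever angle, rad. 0 = at rest on its stop, pointing to the press's front (-x), 15 degrees above level; grows as it swings up and back in the press's x-z plane; 1.309 = upright, the highest lift; past that the lift falls, stop at 1.76. A return spring pulls it to rest: about 2 N at the handle at rest, 4 N upright. It does not latch.
- jar_white: Loose bystander: white plastic jar with red lid, 60 mm diameter, 85 mm tall, origin under its centre.
- bottle_amber: Loose bystander: amber bottle with white cap, 56 mm diameter, 115 mm tall, origin under its centre.
- beaker: Loose bystander: clear beaker, 64 mm diameter, 75 mm tall, origin under its centre.
- tip_box: Loose bystander: blue pipette-tip box, 120 x 80 x 74 mm, origin under its centre.
- dish: Loose bystander: white lidded culture dish, 64 mm diameter, 18 mm tall, origin under its centre.
Things that resemble listed ones, but are neither listed nor needed, are in the scene too. Leave any brown or orange look-alike of the vial_green alone.

How it is judged:
By the outcome, as a careful person would: the job done as asked, in the order asked, and still so for the second after the job is handed in, while the arm keeps its last pose, push and grip.
It also fails if it takes over 72 s, if anything falls off the work surface, if the arm or the gripper's body presses on something with over 40 N, if the wrist force passes 120 N, or if a joint passes its speed limit or range.

ROBOT

A 7-joint arm with a two-finger parallel gripper is mounted at the origin on the work surface. World frame = base frame: x ahead of the robot, y to its left, z up, the work surface at z = 0. Lengths are in m, angles in rad, forces in N, time in s.
With the tool pointing down it reaches from about 0.425 to 0.95 m from the base axis. Payload 4.7 kg.
Tool frame: the origin (TCP) lies between the finger pads; the fingertips stand bot.finger_overhang ahead of it and the grasp point (between the pads) is the TCP (bot.finger_overhang is the distance from the TCP to the fingertips, in m); z points along the fingers, y is the line along which they close (so a half turn about z gives the same grasp; the last joint's range is limited). The gripper opens to 85 mm and grips with 20 to 120 N. Pads are 22 mm wide; open, the fingers measure 114 mm over their backs; the gripper's body (76 mm by 85 mm) begins 54 mm behind the grasp point. The pads swing forward as they close: fully open they stand 13 mm farther back than shut.
Start: joints at [1.169, 0.469, -0.049, 1.532, 0.024, 1.141, -0.082], TCP at [0.246, -0.629, 0.25] pointing down, gripper open.
Joint ranges: [-2.59, 2.59], [-0.33, 1.99], [-1.39, 1.29], [0.1, 2.45], [-1.04, 4.18], [0.21, 1.99], [-2.66, 2.66]. Speed limits (rad/s): [2.57, 2.57, 3.14, 3.14, 3.14, 3.14, 3.14].

INTERFACE

Orientations are given as a rotation vector (axis times angle).
In Python, from rig import bot gives the robot as it stands. The module is installed in compiled form; this text tells all that it offers.
- The arm moves only by the tool send_rows, never from a script. Its arguments are lists of equal length, an entry for each row: "linear": the shift along the tool's x, y, z in m, a list of three; "turn": the turn about the tool's z in rad; "gripper": the opening, from 0 (shut) to 1 (fully open). A call has exactly 5 rows; each row is the pose to reach, as a shift and turn from the pose commanded when the call began, along the tool's axes at that moment; what a row does not reach only later rows make up. A row lasts 1/12 s, in which the tool goes at most 41.7 mm and 7.16 degrees, less where a joint would pass 70% of its speed; a pose out of reach is approached as far as the arm can. A call with a gripper value outside its range is refused whole. The fingers move at their own pace and stop on an object; "grip_force" is the grip in N (left out, the last holds). Time passes only in rows, so rows that repeat a pose let the fingers close, or fill a call up. It gives the time, the measured TCP pose, the force, the opening and the grip force at its end, in the units of the state.
- bot.state(): the state, without advancing time (a new reading comes with each control period).
- bot.get_image(name): name is "scene" or "side" or "wrist"; returns a dict with "img" (384x512x3 uint8, blue, green, red), "fx", "fy", "cx", "cy" (pixels), "R" (3x3) and "t" (3): a world point X has camera coordinates R X + t; the wrist camera has in their place "hand_eye" (4x4, takes a point from camera to tool coordinates, whose origin is the TCP and whose axes are the flange's). Camera axes: x right, y down, z forward; pixel columns grow to the right and rows downward; lengths in m; the calibration is good to about 2 mm. A picture is of the moment at which its call begins: read the wrist's pose just before it. There is no depth.
- bot.finish_job(): hands the job in; it is judged then, once.
Trained networks look in a picture, given as the dict that the camera call returned (one of the last four; its "shot" number tells which), for a name from the list of things; names that differ only in an ending like _2 or _b are one class to them, and where a whole thing is asked for, a point or a joint stands for the part that bears it (a point fixed in the world has none). Each returns a list of dicts, best first, with "p" (0 to 1); they miss things now and then, are a little off and sometimes report something else, mostly with a low value. They report only what shows in the picture. A call takes as long as a camera call. They do not tell look-alikes from the thing itself.
- bot.search_frame(query, picture): "position" ([row, column] in pixels, amid what is visible of it).
- bot.regions_of(query, picture): "mask" (384x512 bool, what is visible of it) and "position" ([row, column] in pixels, amid what is visible of it).
- bot.tip_of(query, picture): "position" ([row, column] in pixels: a listed point, or the origin of a listed thing).
The state is a dict: "time": time; "q": joint angles; "qd": joint speeds; "joint_torque": joint torques, N m; "ee_pos": TCP position; "ee_rot": TCP orientation; "contact_force": force on the tool from outside, world axes, zero at the start; "torque": the same for the moment, N m; "grip_width": finger opening in m; "grip_force": force on a finger pad.
Only numpy, scipy, OpenCV 4.12 (cv2) and the standard library are available. Lean on these libraries where they do the work, as an engineer would, in place of code of your own. Each camera call takes 0.05 s, during which the arm holds its last target. There are 200 camera calls.

## Working session

There is one attempt and no reset: what is moved stays moved. The work goes in short steps, Python scripts to look and compute and a tool call to move; the robot and the scene stay as the last step left them, time stands still between calls to the robot, and variables do not carry over. Pictures are saved under pics/ and viewed, at most 10 in all, crops included, and the job is handed in when it is done.

Besides the shell and the picture viewer there is one more tool, called after ">>>" by a JSON object that holds its "fn" and its "kwargs", one argument or row to a line. send_rows: Moves the arm, as the interface text tells. Its arguments: {"type":"object","properties":{"linear":{"type":"array"},"turn":{"type":"array"},"gripper":{"type":"array"},"grip_force":{"type":"number"}},"required":["linear","turn","gripper"]}

```bash
mkdir -p pics; cat > h.py <<'E'
import numpy as np, cv2
from scipy.spatial.transform import Rotation as Ro
from rig import bot
def shot(n):
    s=bot.state(); p=bot.get_image(n)
    if n=="wrist":
        T=np.eye(4);T[:3,:3]=Ro.from_rotvec(s["ee_rot"]).as_matrix();T[:3,3]=s["ee_pos"]
        W=np.linalg.inv(T@np.array(p["hand_eye"]));p["Rw"],p["tw"]=W[:3,:3],W[:3,3]
    else: p["Rw"],p["tw"]=np.array(p["R"]),np.array(p["t"])
    return p
def ray(p,rc):
    d=np.array([(rc[1]-p["cx"])/p["fx"],(rc[0]-p["cy"])/p["fy"],1.])
    o=-p["Rw"].T@p["tw"]; d=p["Rw"].T@d; return o,d/np.linalg.norm(d)
def tri(obs):
    A=np.zeros((3,3));b=np.zeros(3);L=[ray(p,rc) for p,rc in obs]
    for o,d in L:
        M=np.eye(3)-np.outer(d,d);A+=M;b+=M@o
    X=np.linalg.solve(A,b); return X,[float(np.linalg.norm((np.eye(3)-np.outer(d,d))@(X-o))) for o,d in L]
def atz(p,rc,z):
    o,d=ray(p,rc); return o+d*(z-o[2])/d[2]
def proj(p,X):
    c=p["Rw"]@np.array(X)+p["tw"]; return np.array([p["fy"]*c[1]/c[2]+p["cy"],p["fx"]*c[0]/c[2]+p["cx"]])
E
python3 - <<'E'
from h import *
np.set_printoptions(precision=3,suppress=True)
s=bot.state();print(s["ee_pos"],s["ee_rot"],Ro.from_rotvec(s["ee_rot"]).as_matrix(),bot.finger_overhang,s["time"])
P={n:shot(n) for n in("scene","side","wrist")}
for n in P: print(n,"cam",-P[n]["Rw"].T@P[n]["tw"],P[n]["fx"])
cv2.imwrite("pics/a.png",P["scene"]["img"]);cv2.imwrite("pics/b.png",P["side"]["img"])
for q in["vial_red","rack","press","crimp_pad","nest","shuttle_handle","lever_grip","shaft","vial_blue","vial_green"]:
    D={}
    for n in P:
        r=bot.tip_of(q,P[n])[:3]; D[n]=r
        print(q,n,[(np.round(x["position"],1).tolist(),round(x["p"],2)) for x in r])
    if D["scene"] and D["side"]:
        print("   tri",*tri([(P["scene"],D["scene"][0]["position"]),(P["side"],D["side"][0]["position"])]))
E
```

```text
[ 0.246 -0.628  0.249] [-3.085 -0.582  0.001] [[ 0.931  0.364 -0.001]
 [ 0.364 -0.931  0.002]
 [-0.    -0.002 -1.   ]] 0.019 0.0
scene cam [1.262 0.5   0.761] 370.55010636408394
side cam [ 0.52  -0.751  1.01 ] 415.7320916354214
wrist cam [ 0.31  -0.603  0.373] 273.11557587272665
vial_red scene [([194.7, 263.9], 0.6)]
vial_red side [([255.3, 214.8], 0.58)]
vial_red wrist []
   tri [ 0.479 -0.142 -0.   ] [0.002441953257133998, 0.002441953257133872]
rack scene [([202.6, 248.1], 0.61), ([241.8, 204.0], 0.3)]
rack side [([254.4, 243.0], 0.64)]
rack wrist []
   tri [ 0.555 -0.151  0.004] [0.0056132079058166156, 0.005613207905816492]
press scene [([254.0, 331.9], 0.89), ([297.2, 401.8], 0.44)]
press side [([169.2, 232.5], 0.55), ([259.0, 255.6], 0.21)]
press wrist []
   tri [ 0.561  0.18  -0.006] [0.0021373073512288465, 0.0021373073512287936]
crimp_pad scene []
crimp_pad side [([252.2, 235.5], 0.59)]
crimp_pad wrist []
nest scene [([224.0, 350.3], 0.63)]
nest side [([148.9, 212.9], 0.56), ([253.5, 240.9], 0.44)]
nest wrist []
   tri [0.506 0.194 0.08 ] [0.000456461548851469, 0.0004564615488
[... 396 characters left out ...]
0.0005296648018866976]
shaft scene [([271.3, 355.9], 0.94)]
shaft side [([132.5, 243.1], 0.63), ([149.7, 212.1], 0.29)]
shaft wrist []
   tri [0.616 0.283 0.05 ] [0.00512191371471503, 0.005121913714714858]
vial_blue scene [([200.6, 248.1], 0.56)]
vial_blue side [([253.7, 233.0], 0.48), ([258.4, 257.7], 0.3), ([381.4, 246.4], 0.17)]
vial_blue wrist []
   tri [ 0.536 -0.153  0.006] [0.005570989252592169, 0.005570989252592077]
vial_green scene [([237.1, 262.1], 0.71), ([209.2, 235.0], 0.69), ([196.2, 197.6], 0.6)]
vial_green side [([214.5, 263.3], 0.67), ([295.9, 253.9], 0.64), ([257.7, 257.5], 0.57)]
vial_green wrist []
   tri [ 0.636 -0.017 -0.009] [0.0013821582426373938, 0.00138215824263762]
```

View pics/a.png

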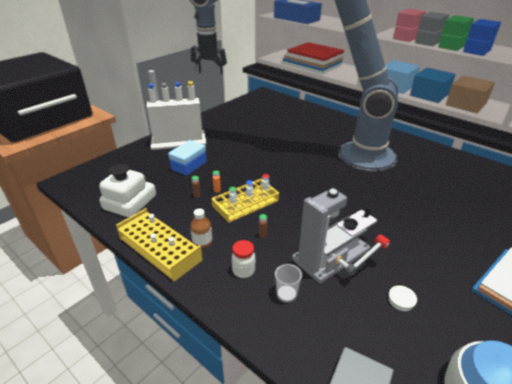

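View pics/b.png

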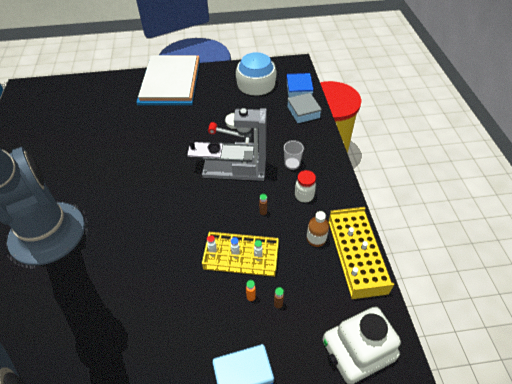

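The first picture shows the rack at about (row 198, col 245) with the red vial at (183, 265), and the press at (235, 340) with its lever at (242, 383). The second shows red at (241, 211), blue and green beside it, and brown/orange look-alikes outside the rack. Moving towards the rack.

>>> {"fn": "send_rows", "kwargs": {
  "linear": [
    [0.028,-0.03,0],
    [0.057,-0.06,0],
    [0.085,-0.09,0],
    [0.114,-0.12,0],
    [0.142,-0.15,0]
  ],
  "turn": [0,0,0,0,0],
  "gripper": [1,1,1,1,1]
}}

```text
time: 2.07
ee_pos: [0.324, -0.4353, 0.2504]
ee_rot: [3.087, 0.582, 0.001]
contact_force: [0.5, 0.8, 0.3]
grip_width: 0.0854
grip_force: 0.0
```

>>> {"fn": "send_rows", "kwargs": {
  "linear": [
    [0.028,-0.03,0],
    [0.057,-0.06,0],
    [0.085,-0.09,0],
    [0.114,-0.12,0],
    [0.142,-0.15,0]
  ],
  "turn": [0,0,0,0,0],
  "gripper": [1,1,1,1,1]
}}

```text
time: 2.48
ee_pos: [0.4016, -0.2439, 0.2508]
ee_rot: [3.086, 0.582, 0.001]
contact_force: [1.3, -0.9, 0.2]
grip_width: 0.0854
grip_force: 0.0
```

>>> {"fn": "send_rows", "kwargs": {
  "linear": [
    [0.02,-0.02,0],
    [0.04,-0.04,0],
    [0.06,-0.06,0],
    [0.07,-0.074,0],
    [0.07,-0.074,0]
  ],
  "turn": [0.1,0.2,0.3,0.4,0.46],
  "gripper": [1,1,1,1,1]
}}

```text
time: 2.9
ee_pos: [0.4408, -0.1469, 0.2507]
ee_rot: [-3.137, 0.132, -0.002]
contact_force: [0.2, 0.1, -0.7]
grip_width: 0.0853
grip_force: 0.0
```

```bash
python3 - <<'E'
from h import *
np.set_printoptions(precision=4,suppress=True)
s=bot.state();print(s["ee_pos"],Ro.from_rotvec(s["ee_rot"]).as_matrix(),s["time"])
w=shot("wrist");cv2.imwrite("pics/c.png",w["img"]);print("cam",-w["Rw"].T@w["tw"])
sc=shot("scene");sd=shot("side")
for q in["vial_red","vial_blue","vial_green","rack"]:
    for f in(bot.tip_of,bot.search_frame):
        for n,p in(("w",w),("sc",sc),("sd",sd)):
            r=f(q,p)[:4]
            print(q,f.__name__,n,[(np.round(x["position"],1).tolist(),round(x["p"],2),atz(p,x["position"],0.004 if f is bot.tip_of else .055)[:2]) for x in r])
E
```

```text
[ 0.4408 -0.1469  0.2507] [[ 0.9965 -0.0841  0.0014]
 [-0.0841 -0.9965  0.0013]
 [ 0.0013 -0.0014 -1.    ]] 2.9
cam [ 0.5096 -0.1522  0.3742]
vial_red call w [([148.4, 241.9], 0.6, array([ 0.4749, -0.1345]))]
vial_red call sc [([196.3, 264.3], 0.58, array([ 0.4868, -0.1307]))]
vial_red call sd [([252.0, 216.9], 0.7, array([ 0.4876, -0.1367]))]
vial_red call w [([153.1, 240.4], 0.85, array([ 0.4744, -0.1347]))]
vial_red call sc [([184.2, 265.1], 0.63, array([ 0.4866, -0.1286])), ([223.4, 356.1], 0.5, array([0.4644, 0.1947]))]
vial_red call sd [([244.8, 211.9], 0.55, array([ 0.4777, -0.1436]))]
vial_blue call w [([96.6, 251.1], 0.62, array([ 0.539 , -0.1524]))]
vial_blue call sc []
vial_blue call sd [([257.3, 234.7], 0.65, array([ 0.5352, -0.1605]))]
vial_blue call w [([94.7, 250.7], 0.92, array([ 0.537 , -0.1521])), ([87.0, 492.9], 0.2, array([ 0.5225, -0.4157]))]
vial_blue call sc [([188.4, 248.7], 0.66, array([ 0.5398, -0.1536])), ([229.8, 202.6], 0.41, array([ 0.773 , -0.1192]))]
vial_blue call sd [([246.6, 214.5], 0.46, array([ 0.4842, -0.1502]))]
vial_green call w [([66.4, 351.0]
[... 931 characters left out ...]
193.5], 0.53, array([ 0.6535, -0.2924])), ([194.3, 232.8], 0.42, array([ 0.5967, -0.1704]))]
vial_green call sd [([300.1, 278.3], 0.66, array([ 0.6274, -0.3242])), ([289.7, 251.9], 0.51, array([ 0.5672, -0.288 ])), ([251.2, 255.4], 0.46, array([ 0.5908, -0.1797]))]
rack call w [([86.1, 253.8], 0.67, array([ 0.5512, -0.1569]))]
rack call sc [([201.9, 247.6], 0.74, array([ 0.5468, -0.1528])), ([292.9, 286.3], 0.39, array([0.76  , 0.1692]))]
rack call sd [([254.2, 242.3], 0.65, array([ 0.5572, -0.1536]))]
rack call w [([78.8, 254.7], 0.77, array([ 0.5527, -0.1578]))]
rack call sc [([188.7, 249.2], 0.55, array([ 0.5399, -0.1513]))]
rack call sd [([255.6, 242.3], 0.63, array([ 0.5548, -0.1881]))]
```

View pics/c.png

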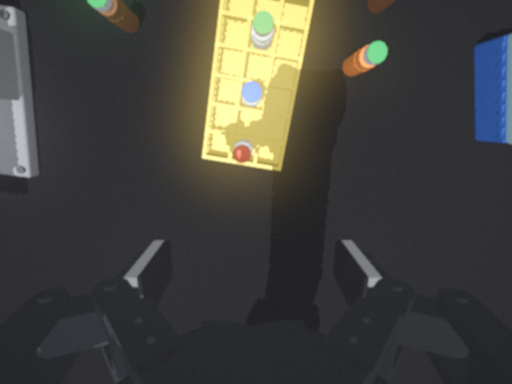

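The wrist picture shows the red cap at (153, 241), blue at (93, 251) and green at (28, 262); the rack is yawed about -15°. Checking joints, and measuring the press again at the same time.

```bash
python3 - <<'E'
from h import *
np.set_printoptions(precision=4,suppress=True)
s=bot.state();print(s["q"])
w=shot("wrist")
print("red cap",atz(w,(153,241.5),.079))
sc=shot("scene");sd=shot("side")
for q in["press","nest","shuttle_handle","lever_grip","shaft"]:
    a=bot.tip_of(q,sc)[:2];b=bot.tip_of(q,sd)[:2]
    for x in a:
        for y in b: print(q,round(x["p"],2),round(y["p"],2),x["position"],y["position"],*tri([(sc,x["position"]),(sd,y["position"])]))
E
```

```text
[ 0.5144  0.1407 -0.3007  1.9981  0.0491  1.0095 -1.4677]
red cap [ 0.4755 -0.142   0.079 ]
press 0.58 0.72 [252.0, 330.5] [168.2, 231.0] [ 0.559   0.1763 -0.0002] [0.0011894373118815013, 0.001189437311881587]
nest 0.62 0.91 [226.5, 347.9] [148.5, 215.1] [0.515  0.1945 0.0784] [0.0019475482385393444, 0.001947548238539371]
nest 0.62 0.47 [226.5, 347.9] [253.2, 214.3] [ 0.4015  0.0463 -0.1389] [0.11047185989010203, 0.11047185989010198]
shuttle_handle 0.92 0.75 [209.0, 370.2] [141.5, 189.8] [0.4372 0.2151 0.1024] [0.00047607294089258793, 0.00047607294089261227]
shaft 0.88 0.76 [270.4, 351.3] [133.3, 245.4] [0.6236 0.2741 0.0528] [0.005669924257314615, 0.005669924257314465]
```

>>> {"fn": "send_rows", "kwargs": {
  "linear": [
    [0.01,-0.003,0],
    [0.02,-0.006,0],
    [0.034,-0.011,0],
    [0.034,-0.011,0],
    [0.034,-0.011,0]
  ],
  "turn": [-0.12,-0.24,-0.36,-0.48,-0.6],
  "gripper": [1,1,1,1,1]
}}

```text
time: 5.32
ee_pos: [0.4749, -0.143, 0.2502]
ee_rot: [-3.036, -0.807, -0.0]
contact_force: [-0.0, -0.7, -0.5]
grip_width: 0.0852
grip_force: 0.0
```

>>> {"fn": "send_rows", "kwargs": {
  "linear": [
    [0,0,0],
    [0,0,0],
    [0,0,0],
    [0,0,0],
    [0,0,0]
  ],
  "turn": [-0.12,-0.24,-0.36,-0.48,-0.6],
  "gripper": [1,1,1,1,1]
}}

```text
time: 5.73
ee_pos: [0.4742, -0.1434, 0.2503]
ee_rot: [2.663, 1.667, 0.0]
contact_force: [0.1, -0.4, 0.3]
grip_width: 0.0854
grip_force: 0.0
```

>>> {"fn": "send_rows", "kwargs": {
  "linear": [
    [0,0,0],
    [0,0,0],
    [0,0,0],
    [0,0,0],
    [0,0,0]
  ],
  "turn": [-0.12,-0.24,-0.36,-0.48,-0.6],
  "gripper": [1,1,1,1,1]
}}

```text
time: 6.15
ee_pos: [0.4742, -0.1434, 0.2503]
ee_rot: [2.051, 2.379, 0.0]
contact_force: [0.4, -0.1, -1.0]
grip_width: 0.0853
grip_force: 0.0
```

>>> {"fn": "send_rows", "kwargs": {
  "linear": [
    [0,0,0],
    [0,0,0],
    [0,0,0],
    [0,0,0],
    [0,0,0]
  ],
  "turn": [-0.12,-0.24,-0.36,-0.48,-0.6],
  "gripper": [1,1,1,1,1]
}}

```text
time: 6.57
ee_pos: [0.4742, -0.1434, 0.2503]
ee_rot: [1.257, 2.879, -0.0]
contact_force: [1.2, -0.7, 0.8]
grip_width: 0.0854
grip_force: 0.0
```

>>> {"fn": "send_rows", "kwargs": {
  "linear": [
    [0,0,0],
    [0,0,0.02],
    [0,0,0.04],
    [0,0,0.06],
    [0,0,0.06]
  ],
  "turn": [-0.12,-0.24,-0.36,-0.48,-0.56],
  "gripper": [1,1,1,1,1]
}}

```text
time: 6.98
ee_pos: [0.4717, -0.1433, 0.1869]
ee_rot: [-0.412, -3.108, -0.002]
contact_force: [0.0, 0.4, -0.6]
grip_width: 0.0856
grip_force: 0.0
```

```bash
python3 - <<'E'
from h import *
np.set_printoptions(precision=4,suppress=True)
s=bot.state();print(s["ee_pos"],Ro.from_rotvec(s["ee_rot"]).as_matrix(),s["q"],s["time"])
w=shot("wrist");cv2.imwrite("pics/d.png",w["img"])
for q in["vial_red","vial_blue","vial_green"]:
    for f,z in((bot.tip_of,.004),(bot.search_frame,.065)):
        print(q,[(np.round(x["position"],1).tolist(),round(x["p"],2),atz(w,x["position"],z)[:2]) for x in f(q,w)[:3]])
E
```

```text
[ 0.4717 -0.1433  0.1869] [[-0.9654  0.2605 -0.0062]
 [ 0.2605  0.9655  0.0022]
 [ 0.0066  0.0005 -1.    ]] [ 0.8043  0.3307 -0.7156  1.9913  0.269   0.921   1.2568] 6.9833
vial_red [([185.7, 259.6], 0.89, array([ 0.4777, -0.1352]))]
vial_red [([196.6, 259.4], 0.57, array([ 0.4736, -0.136 ])), ([223.1, 500.1], 0.35, array([0.5595, 0.0803]))]
vial_blue [([237.9, 257.1], 0.76, array([ 0.5399, -0.1546]))]
vial_blue [([254.6, 261.1], 0.82, array([ 0.5317, -0.1495]))]
vial_green [([276.9, 170.0], 0.71, array([ 0.5628, -0.2749])), ([280.6, 260.2], 0.56, array([ 0.5978, -0.1659])), ([279.3, 383.4], 0.47, array([ 0.6369, -0.0142]))]
vial_green [([305.4, 258.8], 0.89, array([ 0.5879, -0.1666])), ([288.4, 168.7], 0.77, array([ 0.544 , -0.2509]))]
```

View pics/d.png

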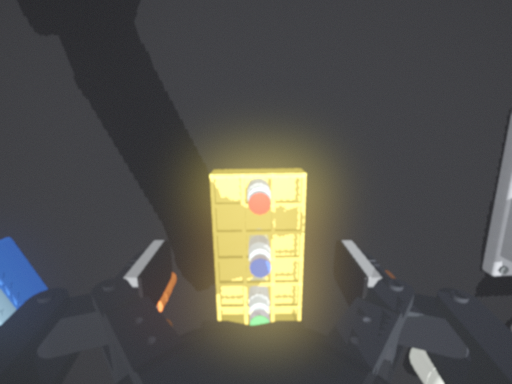

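The red cap is at (203, 260), centred between the fingers, with the rack square to the tool. Descending and gripping.

>>> {"fn": "send_rows", "kwargs": {
  "linear": [
    [-0.003,0.008,0.03],
    [-0.003,0.008,0.06],
    [-0.003,0.008,0.09],
    [-0.003,0.008,0.115],
    [-0.003,0.008,0.13]
  ],
  "turn": [0,0,0,0,0],
  "gripper": [1,1,1,1,1]
}}

```text
time: 7.75
ee_pos: [0.4782, -0.1364, 0.0583]
ee_rot: [-0.422, -3.111, -0.0]
contact_force: [-0.5, 0.1, 0.3]
grip_width: 0.0857
grip_force: 0.0
```

>>> {"fn": "send_rows", "kwargs": {
  "linear": [
    [0,0,0],
    [0,0,0],
    [0,0,0],
    [0,0,0],
    [0,0,0]
  ],
  "turn": [0,0,0,0,0],
  "gripper": [0.6,0.4,0.3,0.2,0.15],
  "grip_force": 25
}}

```text
time: 8.17
ee_pos: [0.4801, -0.1368, 0.0616]
ee_rot: [0.421, 3.11, -0.001]
contact_force: [0.4, -0.4, 0.1]
grip_width: 0.0255
grip_force: 0.0
```

>>> {"fn": "send_rows", "kwargs": {
  "linear": [
    [0,0,0],
    [0,0,0],
    [0,0,0],
    [0,0,0],
    [0,0,0]
  ],
  "turn": [0,0,0,0,0],
  "gripper": [0.1,0.1,0.1,0.1,0.1]
}}

```text
time: 8.58
ee_pos: [0.4802, -0.1369, 0.0615]
ee_rot: [0.421, 3.111, -0.001]
contact_force: [-1.2, -0.5, 6.0]
grip_width: 0.0215
grip_force: 26.3
```

Grip reads 21.5 mm, which is the cap rather than the body; I'll open, go lower and regrip.

>>> {"fn": "send_rows", "kwargs": {
  "linear": [
    [0,0,0],
    [0,0,0],
    [0.002,0,0.002],
    [0.003,0,0.005],
    [0.003,0,0.007]
  ],
  "turn": [0,0,0,0,0],
  "gripper": [0.5,0.5,0.5,0.5,0.5]
}}

```text
time: 9.0
ee_pos: [0.4755, -0.1356, 0.0527]
ee_rot: [-0.421, -3.112, 0.0]
contact_force: [-0.3, -0.1, -0.0]
grip_width: 0.0425
grip_force: 0.0
```

>>> {"fn": "send_rows", "kwargs": {
  "linear": [
    [0,0,0],
    [0,0,0],
    [0,0,0],
    [0,0,0],
    [0,0,0]
  ],
  "turn": [0,0,0,0,0],
  "gripper": [0.4,0.35,0.3,0.25,0.2]
}}

```text
time: 9.42
ee_pos: [0.4764, -0.1358, 0.0533]
ee_rot: [0.421, 3.113, -0.0]
contact_force: [0.6, -0.3, 0.8]
grip_width: 0.0223
grip_force: 24.4
```

>>> {"fn": "send_rows", "kwargs": {
  "linear": [
    [0,0,0],
    [0,0,0],
    [0,0,0],
    [0,0,0],
    [0,0,0]
  ],
  "turn": [0,0,0,0,0],
  "gripper": [0.1,0.1,0.1,0.1,0.1]
}}

```text
time: 9.83
ee_pos: [0.4763, -0.1358, 0.0534]
ee_rot: [0.421, 3.113, -0.0]
contact_force: [-0.0, -1.2, -0.7]
grip_width: 0.022
grip_force: 24.4
```

>>> {"fn": "send_rows", "kwargs": {
  "linear": [
    [0,0,-0.02],
    [0,0,-0.055],
    [0,0,-0.095],
    [0,0,-0.135],
    [0,0,-0.17]
  ],
  "turn": [0,0,0,0,0],
  "gripper": [0.1,0.1,0.1,0.1,0.1],
  "grip_force": 30
}}

```text
time: 10.25
ee_pos: [0.4764, -0.1351, 0.2256]
ee_rot: [0.419, 3.112, 0.0]
contact_force: [1.2, -1.6, -0.5]
grip_width: 0.0217
grip_force: 29.7
```

>>> {"fn": "send_rows", "kwargs": {
  "linear": [
    [0.005,0.025,0],
    [0.012,0.06,0],
    [0.019,0.1,0],
    [0.027,0.14,0],
    [0.034,0.175,0]
  ],
  "turn": [0,0,0,0,0],
  "gripper": [0.1,0.1,0.1,0.1,0.1]
}}

```text
time: 10.67
ee_pos: [0.4897, 0.0447, 0.2237]
ee_rot: [0.42, 3.113, 0.001]
contact_force: [0.6, -0.3, -0.5]
grip_width: 0.0222
grip_force: 29.8
```

>>> {"fn": "send_rows", "kwargs": {
  "linear": [
    [0.007,0.037,0],
    [0.014,0.075,0],
    [0.021,0.112,0],
    [0.027,0.138,0],
    [0.029,0.15,0]
  ],
  "turn": [0,0,0,0,0],
  "gripper": [0.1,0.1,0.1,0.1,0.1]
}}

```text
time: 11.08
ee_pos: [0.5007, 0.1997, 0.2237]
ee_rot: [-0.411, -3.114, -0.005]
contact_force: [-0.4, -0.1, -0.4]
grip_width: 0.0219
grip_force: 29.8
```

```bash
python3 - <<'E'
from h import *
np.set_printoptions(precision=4,suppress=True)
s=bot.state();print(s["ee_pos"],Ro.from_rotvec(s["ee_rot"]).as_matrix(),s["q"],s["time"],s["grip_width"])
w=shot("wrist");cv2.imwrite("pics/e.png",w["img"])
for q,z in(("nest",.079),("shuttle_handle",.1),("lever_grip",.079),("shaft",.048),("press",0)):
    print(q,[(np.round(x["position"],1).tolist(),round(x["p"],2),atz(w,x["position"],z)[:2]) for x in bot.tip_of(q,w)[:3]])
E
```

```text
[0.5007 0.1997 0.2237] [[-0.9658  0.2593  0.0003]
 [ 0.2593  0.9658  0.0032]
 [ 0.0006  0.0031 -1.    ]] [ 0.2017  0.3905 -0.834   1.8537  0.33    1.0405  0.5443] 11.0833 0.021874843363377878
nest [([198.6, 250.9], 0.93, array([0.5096, 0.1972])), ([274.8, 19.6], 0.42, array([ 0.5276, -0.0726]))]
shuttle_handle [([129.5, 244.9], 0.96, array([0.4413, 0.2102]))]
lever_grip [([175.1, 343.4], 0.88, array([0.5101, 0.2927]))]
shaft [([265.8, 332.4], 0.67, array([0.6271, 0.2689]))]
press [([220.4, 252.0], 0.55, array([0.5616, 0.1845]))]
```

View pics/e.png

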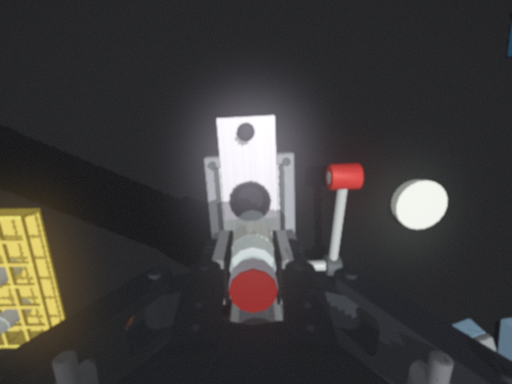

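The wrist picture shows the cup at (199, 250), the handle pin at (130, 245), the lever grip at (176, 345) and the held vial's cap at (290, 253); the press yaw works out to about -11°. Aligning above the cup.

>>> {"fn": "send_rows", "kwargs": {
  "linear": [
    [-0.004,0,0.01],
    [-0.009,-0.001,0.025],
    [-0.009,-0.001,0.045],
    [-0.009,-0.001,0.06],
    [-0.009,-0.001,0.066]
  ],
  "turn": [-0.03,-0.07,-0.07,-0.07,-0.07],
  "gripper": [0.1,0.1,0.1,0.1,0.1]
}}

```text
time: 11.8
ee_pos: [0.5095, 0.1886, 0.1544]
ee_rot: [-0.313, -3.122, 0.004]
contact_force: [0.5, -0.4, -0.9]
grip_width: 0.0221
grip_force: 29.8
```

>>> {"fn": "send_rows", "kwargs": {
  "linear": [
    [0,0,0],
    [0,0,0],
    [0,0,0],
    [0,0,0],
    [0,0,0]
  ],
  "turn": [0,0,0,0,0],
  "gripper": [0.1,0.1,0.1,0.1,0.1]
}}

```text
time: 12.22
ee_pos: [0.5108, 0.1912, 0.1582]
ee_rot: [0.311, 3.124, 0.001]
contact_force: [0.6, -0.8, -0.2]
grip_width: 0.0219
grip_force: 29.8
```

```bash
python3 - <<'E'
from h import *
np.set_printoptions(precision=4,suppress=True)
s=bot.state();e=np.array(s["ee_pos"]);R=Ro.from_rotvec(s["ee_rot"]).as_matrix();print(e,R,s["time"])
b=e+R[:,2]*.0494;print("base",b)
P={n:shot(n) for n in("wrist","scene","side")}
for n,p in P.items():
    print(n,"expected base px",proj(p,b),"nest px",proj(p,[.509,.197,.079]))
    for q,z in(("nest",.079),("vial_red",b[2])):
        print(q,[(np.round(x["position"],1).tolist(),round(x["p"],2),atz(p,x["position"],z)[:2]) for x in bot.tip_of(q,p)[:3]])
c=lambda n,rc,k=60:cv2.resize(P[n]["img"][int(rc[0])-k:int(rc[0])+k,int(rc[1])-k:int(rc[1])+k],(390,390),interpolation=cv2.INTER_CUBIC)
cv2.imwrite("pics/f.png",np.hstack([c("scene",proj(P["scene"],e),50),c("wrist",proj(P["wrist"],b),90)]))
E
```

```text
[0.5108 0.1912 0.1582] [[-0.9803  0.1974  0.0017]
 [ 0.1974  0.9803  0.0003]
 [-0.0016  0.0007 -1.    ]] 12.2167
base [0.5109 0.1913 0.1088]
wrist expected base px [224.5474 251.1332] nest px [206.7967 258.0134]
nest [([206.8, 259.0], 0.95, array([0.5092, 0.1978]))]
vial_red [([226.7, 252.7], 0.96, array([0.5126, 0.192 ]))]
scene expected base px [216.5244 349.9345] nest px [225.2825 350.4296]
nest [([225.3, 351.8], 0.59, array([0.5066, 0.1999]))]
vial_red [([218.7, 350.8], 0.5, array([0.5174, 0.1976]))]
side expected base px [142.8079 213.52  ] nest px [148.4099 213.607 ]
nest [([141.8, 191.5], 0.69, array([0.4408, 0.2372])), ([149.4, 211.6], 0.56, array([0.5024, 0.1935]))]
vial_red [([151.4, 212.7], 0.64, array([0.5057, 0.1542])), ([143.6, 214.7], 0.53, array([0.5142, 0.1872]))]
```

View pics/f.png

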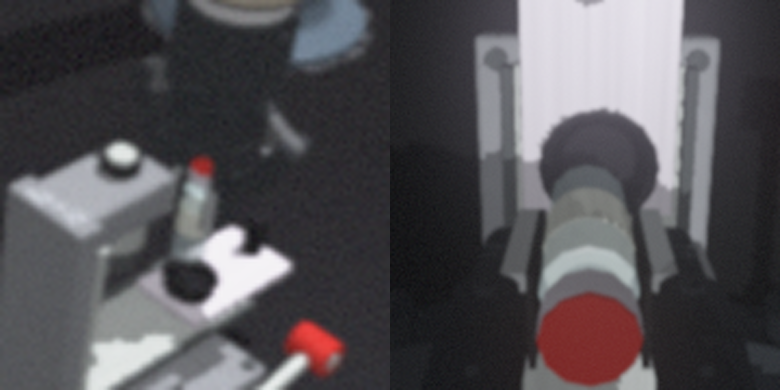

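Left crop: the vial hangs over the cup; right crop: the cup's centre is a few mm right of and above the vial base. Correcting by (3.6, 5.1) mm and lowering.

>>> {"fn": "send_rows", "kwargs": {
  "linear": [
    [0.002,0.003,0],
    [0.0035,0.005,0],
    [0.0035,0.005,0.006],
    [0.0035,0.005,0.012],
    [0.0035,0.005,0.016]
  ],
  "turn": [0,0,0,0,0],
  "gripper": [0.1,0.1,0.1,0.1,0.1]
}}

```text
time: 13.08
ee_pos: [0.5075, 0.1964, 0.1403]
ee_rot: [-0.311, -3.125, 0.001]
contact_force: [0.3, 0.6, -0.7]
grip_width: 0.0221
grip_force: 29.8
```

>>> {"fn": "send_rows", "kwargs": {
  "linear": [
    [0,0,0.003],
    [0,0,0.006],
    [0,0,0.009],
    [0,0,0.012],
    [0,0,0.012]
  ],
  "turn": [0,0,0,0,0],
  "gripper": [0.1,0.1,0.1,0.1,0.1]
}}

```text
time: 13.5
ee_pos: [0.5076, 0.1964, 0.1287]
ee_rot: [-0.312, -3.125, 0.001]
contact_force: [-0.6, -0.0, -0.4]
grip_width: 0.0221
grip_force: 29.8
```

>>> {"fn": "send_rows", "kwargs": {
  "linear": [
    [0,0,0.0005],
    [0,0,0.001],
    [0,0,0.001],
    [0,0,0.0015],
    [0,0,0.0015]
  ],
  "turn": [0,0,0,0,0],
  "gripper": [0.1,0.1,0.1,0.1,0.1]
}}

```text
time: 13.92
ee_pos: [0.508, 0.1967, 0.1281]
ee_rot: [0.312, 3.126, 0.0]
contact_force: [0.5, -0.7, 1.6]
grip_width: 0.0218
grip_force: 29.9
```

>>> {"fn": "send_rows", "kwargs": {
  "linear": [
    [0,0,0],
    [0,0,0],
    [0,0,0],
    [0,0,0],
    [0,0,0]
  ],
  "turn": [0,0,0,0,0],
  "gripper": [0.3,0.35,0.4,0.5,0.6]
}}

```text
time: 14.33
ee_pos: [0.5078, 0.1966, 0.1278]
ee_rot: [0.312, 3.126, -0.0]
contact_force: [0.9, 0.2, -0.3]
grip_width: 0.0511
grip_force: 0.0
```

```bash
python3 - <<'E'
from h import *
np.set_printoptions(precision=4,suppress=True)
s=bot.state();e=np.array(s["ee_pos"]);print(e,s["time"],s["contact_force"],s["grip_width"])
P={n:shot(n) for n in("wrist","scene","side")}
for n,p in P.items():
    print(n,"nest px",proj(p,[.509,.197,.079]),"cap px",proj(p,[.509,.197,.154]))
    for q,z in(("nest",.079),("vial_red",.079),("shuttle_handle",.1),("lever_grip",.079)):
        print(q,[(np.round(x["position"],1).tolist(),round(x["p"],2),atz(p,x["position"],z)[:2]) for x in bot.tip_of(q,p)[:2]])
c=lambda n,rc,k=60:cv2.resize(P[n]["img"][int(rc[0])-k:int(rc[0])+k,int(rc[1])-k:int(rc[1])+k],(390,390),interpolation=cv2.INTER_CUBIC)
cv2.imwrite("pics/g.png",np.hstack([c("scene",proj(P["scene"],e),40),c("wrist",[250,250],120)]))
E
```

```text
[0.5078 0.1966 0.1278] 14.3333 [ 0.8746  0.1643 -0.2532] 0.051131415725291875
wrist nest px [226.3546 252.0294] cap px [294.9441 251.8897]
nest [([228.2, 253.7], 0.61, array([0.5105, 0.1978]))]
vial_red [([224.6, 251.1], 0.57, array([0.5076, 0.1966]))]
shuttle_handle [([120.7, 250.6], 0.65, array([0.4413, 0.2099]))]
lever_grip [([201.5, 394.9], 0.74, array([0.5104, 0.2927]))]
scene nest px [225.2825 350.4296] cap px [204.0605 354.8739]
nest [([222.2, 351.3], 0.59, array([0.4959, 0.1924]))]
vial_red [([224.7, 348.9], 0.71, array([0.5096, 0.1926])), ([240.9, 383.1], 0.65, array([0.5073, 0.2934]))]
shuttle_handle [([208.1, 369.2], 0.66, array([0.4317, 0.2101]))]
lever_grip [([244.5, 382.3], 0.57, array([0.5213, 0.2978]))]
side nest px [148.4099 213.607 ] cap px [130.746  211.4917]
nest [([150.7, 216.0], 0.63, array([0.5157, 0.1857])), ([252.4, 241.7], 0.48, array([ 0.5535, -0.1926]))]
vial_red []
shuttle_handle [([143.7, 189.7], 0.79, array([0.4366, 0.2072]))]
lever_grip []
```

View pics/g.png

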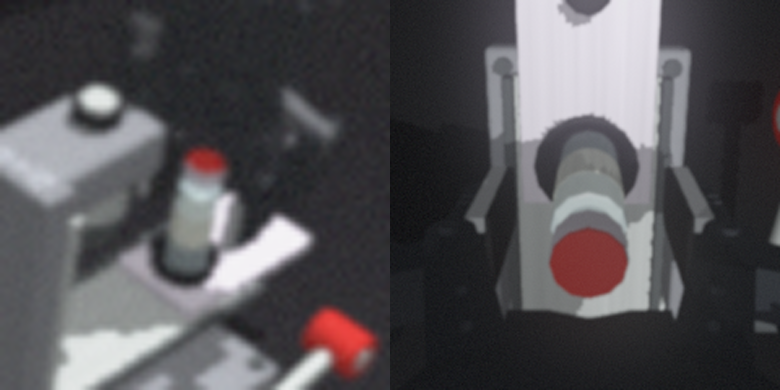

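The vial stands upright and centred in the cup, released. Retreat up, move in front of the handle pin, close and descend.

>>> {"fn": "send_rows", "kwargs": {
  "linear": [
    [0,0,-0.008],
    [0,0,-0.025],
    [0,0,-0.05],
    [0,0,-0.075],
    [0,0,-0.08]
  ],
  "turn": [0,0,0,0,0],
  "gripper": [0.6,0.6,0.6,0.6,0.6]
}}

```text
time: 15.5
ee_pos: [0.5096, 0.1983, 0.2123]
ee_rot: [0.311, 3.12, 0.005]
contact_force: [0.1, 0.3, 1.7]
grip_width: 0.0512
grip_force: 0.0
```

>>> {"fn": "send_rows", "kwargs": {
  "linear": [
    [0.02,0,0],
    [0.05,0,0],
    [0.08,0,0],
    [0.098,0,0],
    [0.1,0,0]
  ],
  "turn": [0,0,0,0,0],
  "gripper": [0.6,0.4,0.2,0,0]
}}

```text
time: 15.92
ee_pos: [0.406, 0.2171, 0.2078]
ee_rot: [-0.304, -3.126, 0.003]
contact_force: [0.0, 0.3, 0.4]
grip_width: 0.0032
grip_force: 0.0
```

>>> {"fn": "send_rows", "kwargs": {
  "linear": [
    [0,0,0.02],
    [0,0,0.05],
    [0,0,0.08],
    [0,0,0.1],
    [0,0,0.105]
  ],
  "turn": [0,0,0,0,0],
  "gripper": [0,0,0,0,0]
}}

```text
time: 16.33
ee_pos: [0.4088, 0.2149, 0.0998]
ee_rot: [-0.312, -3.121, 0.005]
contact_force: [-0.0, 0.5, 0.3]
grip_width: -0.0001
grip_force: 0.0
```

```bash
python3 - <<'E'
from h import *
np.set_printoptions(precision=4,suppress=True)
s=bot.state();e=np.array(s["ee_pos"]);R=Ro.from_rotvec(s["ee_rot"]).as_matrix();print(e,s["q"],s["time"],s["contact_force"],s["grip_width"])
P={n:shot(n) for n in("wrist","side","scene")}
for n,p in P.items():
    for q,z in(("shuttle_handle",.1),("nest",.079)):
        r=[(np.round(x["position"],1).tolist(),round(x["p"],2),atz(p,x["position"],z)) for x in bot.tip_of(q,p)[:2]]
        print(n,q,r,[R.T@(x[2]-e) for x in r])
E
```

```text
[0.4088 0.2149 0.0998] [ 0.0685  0.4515 -0.7887  2.1309  0.4723  0.7446  0.3429] 16.3333 [-0.0024  0.5138  0.2907] -0.00010460951537970448
wrist shuttle_handle [([315.5, 252.4], 0.73, array([0.4406, 0.2093, 0.1   ]))] [array([-0.0323,  0.0008, -0.0003])]
wrist nest [] []
side shuttle_handle [([141.1, 191.0], 0.74, array([0.4411, 0.2183, 0.1   ]))] [array([-0.031 ,  0.0098, -0.0003])]
side nest [] []
scene shuttle_handle [([211.3, 368.8], 0.65, array([0.4456, 0.216 , 0.1   ]))] [array([-0.0359,  0.0084, -0.0004])]
scene nest [([226.2, 348.1], 0.7, array([0.5166, 0.194 , 0.079 ]))] [array([-0.11  ,  0.001 ,  0.0203])]
```

>>> {"fn": "send_rows", "kwargs": {
  "linear": [
    [-0.004,0.001,0],
    [-0.008,0.001,0],
    [-0.011,0.001,0],
    [-0.014,0.001,0],
    [-0.017,0.001,0]
  ],
  "turn": [0,0,0,0,0],
  "gripper": [0,0,0,0,0]
}}

```text
time: 17.2
ee_pos: [0.4268, 0.2139, 0.1028]
ee_rot: [-0.312, -3.126, 0.0]
contact_force: [-1.5, 0.4, 0.5]
grip_width: 0.0002
grip_force: 0.7
```

>>> {"fn": "send_rows", "kwargs": {
  "linear": [
    [-0.004,0,0],
    [-0.008,0,0],
    [-0.012,0,0],
    [-0.016,0,0],
    [-0.02,0,0]
  ],
  "turn": [0,0,0,0,0],
  "gripper": [0,0,0,0,0]
}}

```text
time: 17.62
ee_pos: [0.4466, 0.2098, 0.1027]
ee_rot: [-0.312, -3.126, 0.001]
contact_force: [-0.7, -0.6, 1.0]
grip_width: 0.0
grip_force: 0.7
```

>>> {"fn": "send_rows", "kwargs": {
  "linear": [
    [-0.004,0,0],
    [-0.008,0,0],
    [-0.012,0,0],
    [-0.016,0,0],
    [-0.02,0,0]
  ],
  "turn": [0,0,0,0,0],
  "gripper": [0,0,0,0,0]
}}

```text
time: 18.03
ee_pos: [0.4662, 0.2058, 0.1027]
ee_rot: [-0.312, -3.126, 0.001]
contact_force: [-1.1, -0.3, 0.7]
grip_width: -0.0003
grip_force: 0.7
```

```bash
python3 - <<'E'
from h import *
np.set_printoptions(precision=4,suppress=True)
s=bot.state();e=np.array(s["ee_pos"]);R=Ro.from_rotvec(s["ee_rot"]).as_matrix();print(e,R,s["time"],s["contact_force"])
P={n:shot(n) for n in("wrist","side","scene")}
for n,p in P.items():
    for q,z in(("shuttle_handle",.1),("nest",.079),("vial_red",.079)):
        r=[(np.round(x["position"],1).tolist(),round(x["p"],2),atz(p,x["position"],z)) for x in bot.tip_of(q,p)[:2]]
        print(n,q,r,[R.T@(x[2]-e) for x in r])
E
```

```text
[0.4662 0.2058 0.1027] [[-0.9803  0.1976 -0.0003]
 [ 0.1976  0.9803 -0.0004]
 [ 0.0002 -0.0004 -1.    ]] 18.0333 [-1.1433 -0.3473  0.7453]
wrist shuttle_handle [] []
wrist nest [] []
wrist vial_red [] []
side shuttle_handle [([144.4, 204.2], 0.56, array([0.4814, 0.1975, 0.1   ]))] [array([-0.0166, -0.0051,  0.0027])]
side nest [([149.3, 228.8], 0.63, array([0.5563, 0.1861, 0.079 ]))] [array([-0.0922, -0.0015,  0.0237])]
side vial_red [([151.1, 229.6], 0.66, array([0.558 , 0.1778, 0.079 ]))] [array([-0.0955, -0.0093,  0.0237])]
scene shuttle_handle [([214.3, 356.6], 0.7, array([0.48  , 0.1964, 0.1   ]))] [array([-0.0154, -0.0065,  0.0027])]
scene nest [([234.2, 338.6], 0.95, array([0.562 , 0.1909, 0.079 ]))] [array([-0.0969,  0.0043,  0.0237])]
scene vial_red [([299.6, 402.7], 0.6, array([0.6542, 0.4105, 0.079 ]))] [array([-0.1439,  0.2378,  0.0236])]
```

>>> {"fn": "send_rows", "kwargs": {
  "linear": [
    [-0.004,0,0],
    [-0.008,0,0],
    [-0.012,0,0],
    [-0.016,0,0],
    [-0.02,0,0]
  ],
  "turn": [0,0,0,0,0],
  "gripper": [0,0,0,0,0]
}}

```text
time: 19.05
ee_pos: [0.4859, 0.2019, 0.1028]
ee_rot: [-0.312, -3.126, 0.0]
contact_force: [-1.7, -0.4, 1.5]
grip_width: 0.0001
grip_force: 0.7
```

>>> {"fn": "send_rows", "kwargs": {
  "linear": [
    [-0.004,0,0],
    [-0.008,0,0],
    [-0.012,0,0],
    [-0.016,0,0],
    [-0.02,0,0]
  ],
  "turn": [0,0,0,0,0],
  "gripper": [0,0,0,0,0]
}}

```text
time: 19.47
ee_pos: [0.5054, 0.1979, 0.1027]
ee_rot: [-0.312, -3.126, 0.001]
contact_force: [-1.8, -0.4, 0.6]
grip_width: -0.0002
grip_force: 0.7
```

>>> {"fn": "send_rows", "kwargs": {
  "linear": [
    [-0.002,0,0],
    [-0.004,0,0],
    [-0.006,0,0],
    [-0.008,0,0],
    [-0.008,0,0]
  ],
  "turn": [0,0,0,0,0],
  "gripper": [0,0,0,0,0]
}}

```text
time: 19.88
ee_pos: [0.5134, 0.1965, 0.1028]
ee_rot: [0.312, 3.126, 0.0]
contact_force: [-0.4, -0.3, 0.3]
grip_width: -0.0001
grip_force: 0.0
```

>>> {"fn": "send_rows", "kwargs": {
  "linear": [
    [-0.001,0,0],
    [-0.002,0,0],
    [-0.003,0,0],
    [-0.004,0,0],
    [-0.004,0,0]
  ],
  "turn": [0,0,0,0,0],
  "gripper": [0,0,0,0,0]
}}

```text
time: 20.3
ee_pos: [0.5171, 0.1958, 0.1028]
ee_rot: [0.312, 3.126, 0.0]
contact_force: [-2.2, 0.3, -0.6]
grip_width: -0.0
grip_force: 0.3
```

>>> {"fn": "send_rows", "kwargs": {
  "linear": [
    [-0.001,0,0],
    [-0.002,0,0],
    [-0.003,0,0],
    [-0.003,0,0],
    [-0.003,0,0]
  ],
  "turn": [0,0,0,0,0],
  "gripper": [0,0,0,0,0]
}}

```text
time: 20.72
ee_pos: [0.5197, 0.1953, 0.1028]
ee_rot: [-0.312, -3.126, 0.0]
contact_force: [-2.1, -0.9, 0.8]
grip_width: 0.0002
grip_force: 1.0
```

>>> {"fn": "send_rows", "kwargs": {
  "linear": [
    [-0.001,0,0],
    [-0.002,0,0],
    [-0.003,0,0],
    [-0.003,0,0],
    [-0.003,0,0]
  ],
  "turn": [0,0,0,0,0],
  "gripper": [0,0,0,0,0]
}}

```text
time: 21.13
ee_pos: [0.5198, 0.1953, 0.1026]
ee_rot: [-0.309, -3.121, 0.002]
contact_force: [-8.5, 0.0, 4.5]
grip_width: -0.0001
grip_force: 4.4
```

```bash
python3 - <<'E'
from h import *
np.set_printoptions(precision=4,suppress=True)
s=bot.state();e=np.array(s["ee_pos"]);print(e,s["contact_force"],s["time"])
P={n:shot(n) for n in("side","scene")}
for q in("shuttle_handle","nest","vial_red","press","shaft","lever_grip"):
    D={n:bot.tip_of(q,p)[:1] for n,p in P.items()}
    print(q,D)
    if all(D.values()): print(*tri([(P[n],D[n][0]["position"]) for n in P]))
E
```

```text
[0.5198 0.1953 0.1026] [-8.5418  0.0423  4.5391] 21.1333
shuttle_handle {'side': [{'position': [145.0, 223.0], 'p': 0.67}], 'scene': [{'position': [221.3, 344.4], 'p': 0.58}]}
[0.5369 0.1865 0.1035] [0.003539822944190605, 0.0035398229441907397]
nest {'side': [{'position': [149.7, 245.4], 'p': 0.73}], 'scene': [{'position': [240.3, 322.6], 'p': 0.7}]}
[0.6094 0.1727 0.0809] [0.002351188558516238, 0.002351188558516187]
vial_red {'side': [{'position': [151.1, 246.0], 'p': 0.42}], 'scene': [{'position': [240.2, 325.2], 'p': 0.6}]}
[0.6073 0.1745 0.0776] [0.0027833308047567327, 0.0027833308047566837]
press {'side': [{'position': [168.4, 232.6], 'p': 0.71}], 'scene': [{'position': [252.4, 332.3], 'p': 0.84}]}
[ 0.5612  0.1793 -0.0009] [0.0030551354419287003, 0.003055135441928672]
shaft {'side': [{'position': [134.0, 243.7], 'p': 0.7}], 'scene': [{'position': [273.2, 352.1], 'p': 0.62}]}
[0.62   0.2784 0.0442] [0.008103318604598155, 0.00810331860459817]
lever_grip {'side': [], 'scene': [{'position': [244.3, 381.4], 'p': 0.46}]}
```

Slide hit its stop (8.5 N, TCP no longer advancing), about 98 mm of travel: home. Back off, rise and move over the lever grip.

>>> {"fn": "send_rows", "kwargs": {
  "linear": [
    [0.006,0,0],
    [0.015,0,0],
    [0.025,0,0],
    [0.033,0,-0.01],
    [0.033,0,-0.04]
  ],
  "turn": [0,0,0,0,0],
  "gripper": [0,0,0,0,0]
}}

```text
time: 22.25
ee_pos: [0.4861, 0.2003, 0.1405]
ee_rot: [-0.307, -3.119, 0.006]
contact_force: [-0.7, 0.2, 1.1]
grip_width: 0.0001
grip_force: 0.0
```

>>> {"fn": "send_rows", "kwargs": {
  "linear": [
    [0,0,-0.03],
    [0,0,-0.06],
    [-0.001,0.02,-0.06],
    [-0.002,0.05,-0.06],
    [-0.002,0.08,-0.06]
  ],
  "turn": [0,0,0,0,0],
  "gripper": [0,0,0,0.3,0.55]
}}

```text
time: 22.67
ee_pos: [0.509, 0.2792, 0.2046]
ee_rot: [0.316, 3.122, 0.0]
contact_force: [0.1, 0.5, -0.1]
grip_width: 0.0231
grip_force: 0.0
```

>>> {"fn": "send_rows", "kwargs": {
  "linear": [
    [0,0.01,0],
    [0,0.013,0.01],
    [0,0.013,0.03],
    [0,0.013,0.045],
    [0,0.013,0.05]
  ],
  "turn": [0,0,0,0,0],
  "gripper": [0.55,0.55,0.55,0.55,0.55]
}}

```text
time: 23.08
ee_pos: [0.5093, 0.2894, 0.15]
ee_rot: [-0.312, -3.123, 0.007]
contact_force: [0.2, -1.3, -0.3]
grip_width: 0.0472
grip_force: 0.0
```

```bash
python3 - <<'E'
from h import *
np.set_printoptions(precision=4,suppress=True)
s=bot.state();e=np.array(s["ee_pos"]);R=Ro.from_rotvec(s["ee_rot"]).as_matrix();print(e,R,s["q"],s["time"],s["contact_force"],s["grip_width"])
P={n:shot(n) for n in("wrist","side","scene")}
for n,p in P.items():
    for q,z in(("lever_grip",.079),("shaft",.048),("shuttle_handle",.1),("nest",.079)):
        r=[(np.round(x["position"],1).tolist(),round(x["p"],2),atz(p,x["position"],z)) for x in bot.tip_of(q,p)[:1]]
        print(n,q,r,[R.T@(x[2]-e) for x in r])
sc=P["scene"]["img"][150:350,230:470]
cv2.imwrite("pics/i.png",np.hstack([cv2.resize(P["wrist"]["img"],(400,300)),cv2.resize(sc,(360,300))]))
E
```

```text
[0.5093 0.2894 0.15  ] [[-0.9802  0.198  -0.0037]
 [ 0.1981  0.9802 -0.0039]
 [ 0.0028 -0.0046 -1.    ]] [-0.0166  0.5566 -0.7831  1.8152  0.4691  0.971   0.3724] 23.0833 [ 0.2224 -1.2798 -0.296 ] 0.047229920184109875
wrist lever_grip [([215.5, 256.0], 0.87, array([0.511 , 0.2924, 0.079 ]))] [array([-0.0012,  0.0036,  0.071 ])]
wrist shaft [([319.1, 253.9], 0.89, array([0.6269, 0.2675, 0.048 ]))] [array([-0.1199,  0.0023,  0.1016])]
wrist shuttle_handle [([284.7, 123.7], 0.77, array([0.5369, 0.189 , 0.1   ]))] [array([-0.0471, -0.0927,  0.0503])]
wrist nest [([342.3, 147.5], 0.55, array([0.6071, 0.177 , 0.079 ]))] [array([-0.1183, -0.0905,  0.0711])]
side lever_grip [([128.7, 211.3], 0.46, array([0.5081, 0.2901, 0.079 ]))] [array([0.0012, 0.0008, 0.071 ])]
side shaft [([132.2, 241.7], 0.75, array([0.6085, 0.2924, 0.048 ]))] [array([-0.0969,  0.023 ,  0.1016])]
side shuttle_handle [([144.1, 221.3], 0.84, array([0.5344, 0.1912, 0.1   ]))] [array([-0.0442, -0.0911,  0.0503])]
side nest [([148.2, 243.0], 0.89, array([0.6012, 0.1846, 0.079 ]))] [array([-0.111 , -0.0842,  0.071 ])]
scene lever_grip [([241.8, 381.8], 0.64, array([0.5128, 0.2923, 0.079 ]))] [array([-0.003 ,  0.0038,  0.071 ])]
scene shaft [([270.9, 353.2], 0.65, array([0.624, 0.275, 0.048]))] [array([-0.1156,  0.0091,  0.1016])]
scene shuttle_handle [([224.3, 345.0], 0.8, array([0.5383, 0.1932, 0.1   ]))] [array([-0.0476, -0.0883,  0.0502])]
scene nest [] []
```

View pics/i.png

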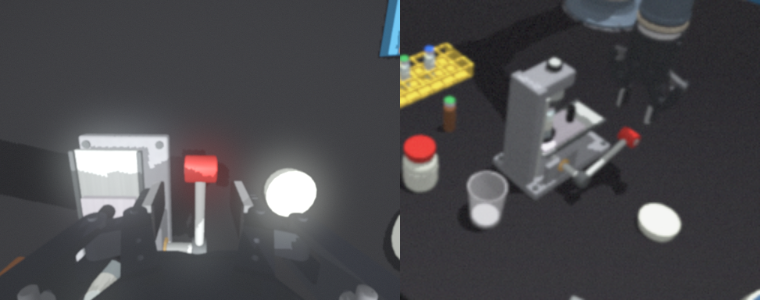

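The left crop shows the red grip at about (168, 200) centred between the fingers, the slide home at left; dish is clear of the right finger. Descend and pinch.

>>> {"fn": "send_rows", "kwargs": {
  "linear": [
    [-0.001,0.003,0.015],
    [-0.001,0.003,0.03],
    [-0.001,0.003,0.048],
    [-0.001,0.003,0.062],
    [-0.001,0.003,0.07]
  ],
  "turn": [0,0,0,0,0],
  "gripper": [0.55,0.55,0.55,0.55,0.55]
}}

```text
time: 24.25
ee_pos: [0.5113, 0.2939, 0.0802]
ee_rot: [-0.311, -3.123, 0.003]
contact_force: [0.7, -0.8, -0.4]
grip_width: 0.0469
grip_force: 0.0
```

>>> {"fn": "send_rows", "kwargs": {
  "linear": [
    [0,0,0],
    [0,0,0],
    [0,0,0],
    [0,0,0],
    [0,0,0]
  ],
  "turn": [0,0,0,0,0],
  "gripper": [0.45,0.4,0.35,0.3,0.25],
  "grip_force": 45
}}

```text
time: 24.67
ee_pos: [0.5114, 0.292, 0.0825]
ee_rot: [-0.314, -3.124, 0.009]
contact_force: [-3.3, -4.7, -0.7]
grip_width: 0.0293
grip_force: 46.3
```

>>> {"fn": "send_rows", "kwargs": {
  "linear": [
    [0,0,0],
    [0,0,0],
    [0,0,0],
    [0,0,0],
    [0,0,0]
  ],
  "turn": [0,0,0,0,0],
  "gripper": [0.2,0.2,0.2,0.2,0.2]
}}

```text
time: 25.08
ee_pos: [0.5113, 0.292, 0.0825]
ee_rot: [-0.314, -3.124, 0.009]
contact_force: [-2.9, -4.7, -1.7]
grip_width: 0.0292
grip_force: 46.2
```

```bash
python3 - <<'E'
from h import *
np.set_printoptions(precision=4,suppress=True)
s=bot.state();e=np.array(s["ee_pos"]);R=Ro.from_rotvec(s["ee_rot"]).as_matrix();print(e,R,s["time"],s["contact_force"],s["grip_width"],s["grip_force"])
# arc in press frame (yaw -11.3): x along u; radius .12, start 15deg
for k in range(0,11):
    a=np.radians(15+7.5*k);d=[.12*(np.cos(np.radians(15))-np.cos(a)),.12*(np.sin(a)-np.sin(np.radians(15)))]
    print(k,np.round(d,4))
w=shot("wrist")
print([(x["position"],x["p"],atz(w,x["position"],.048)) for x in bot.tip_of("shaft",w)[:1]])
E
```

```text
[0.5113 0.292  0.0825] [[-0.98    0.1991 -0.0026]
 [ 0.1991  0.98   -0.0053]
 [ 0.0015 -0.0057 -1.    ]] 25.0833 [-2.9165 -4.6835 -1.7119] 0.029202840187180584 46.23388946056366
0 [0. 0.]
1 [0.005  0.0149]
2 [0.012  0.0289]
3 [0.0207 0.042 ]
4 [0.0311 0.0538]
5 [0.0429 0.0641]
6 [0.0559 0.0729]
7 [0.07   0.0798]
8 [0.0849 0.0849]
9 [0.1002 0.0879]
10 [0.1159 0.0889]
[]
```

>>> {"fn": "send_rows", "kwargs": {
  "linear": [
    [-0.002,-0.001,-0.0075],
    [-0.005,-0.002,-0.015],
    [-0.008,-0.002,-0.022],
    [-0.012,-0.002,-0.029],
    [-0.016,-0.002,-0.0355]
  ],
  "turn": [0,0,0,0,0],
  "gripper": [0.2,0.2,0.2,0.2,0.2]
}}

```text
time: 25.6
ee_pos: [0.5276, 0.2884, 0.1191]
ee_rot: [-0.313, -3.125, 0.003]
contact_force: [-1.6, -4.3, -3.8]
grip_width: 0.0294
grip_force: 45.9
```

>>> {"fn": "send_rows", "kwargs": {
  "linear": [
    [-0.0045,0,-0.0065],
    [-0.0095,0,-0.0125],
    [-0.015,0,-0.018],
    [-0.0205,0,-0.0235],
    [-0.0265,0,-0.0285]
  ],
  "turn": [0,0,0,0,0],
  "gripper": [0.2,0.2,0.2,0.2,0.2]
}}

```text
time: 26.02
ee_pos: [0.5536, 0.2828, 0.1471]
ee_rot: [-0.313, -3.125, 0.004]
contact_force: [-2.4, -5.2, -5.9]
grip_width: 0.0291
grip_force: 45.7
```

>>> {"fn": "send_rows", "kwargs": {
  "linear": [
    [-0.0065,-0.001,-0.0045],
    [-0.013,-0.002,-0.0085],
    [-0.02,-0.002,-0.0125],
    [-0.027,-0.002,-0.0155],
    [-0.0345,-0.002,-0.0185]
  ],
  "turn": [0,0,0,0,0],
  "gripper": [0.2,0.2,0.2,0.2,0.2]
}}

```text
time: 26.43
ee_pos: [0.5871, 0.2754, 0.1653]
ee_rot: [-0.311, -3.125, 0.001]
contact_force: [-2.6, -2.6, -8.5]
grip_width: 0.0294
grip_force: 45.4
```

>>> {"fn": "send_rows", "kwargs": {
  "linear": [
    [-0.0075,0,-0.0025],
    [-0.015,0,-0.004],
    [-0.023,0,-0.0055],
    [-0.031,0,-0.006],
    [-0.0385,0,-0.0065]
  ],
  "turn": [0,0,0,0,0],
  "gripper": [0.2,0.2,0.2,0.2,0.2]
}}

```text
time: 26.85
ee_pos: [0.625, 0.2673, 0.1716]
ee_rot: [-0.312, -3.125, 0.002]
contact_force: [-4.7, -3.3, -7.3]
grip_width: 0.0289
grip_force: 45.6
```

>>> {"fn": "send_rows", "kwargs": {
  "linear": [
    [0,0,0],
    [0,0,0],
    [0,0,0],
    [0,0,0],
    [0,0,0]
  ],
  "turn": [0,0,0,0,0],
  "gripper": [0.2,0.2,0.2,0.2,0.2]
}}

```text
time: 27.27
ee_pos: [0.6241, 0.2675, 0.1716]
ee_rot: [-0.311, -3.125, 0.003]
contact_force: [-4.4, -4.4, -5.5]
grip_width: 0.0292
grip_force: 45.8
```

```bash
python3 - <<'E'
from h import *
np.set_printoptions(precision=4,suppress=True)
s=bot.state();e=np.array(s["ee_pos"]);R=Ro.from_rotvec(s["ee_rot"]).as_matrix();print(e,R,s["time"],s["contact_force"],s["grip_width"],s["grip_force"])
d=e-np.array([.5113,.292,.0825]);u=np.array([np.cos(np.radians(-11.4)),np.sin(np.radians(-11.4))])
x=d[:2]@u;print("travel",x,d[2],"lever deg",np.degrees(np.arctan2(.12*np.sin(np.radians(15))+d[2],.12*np.cos(np.radians(15))-x)))
P={n:shot(n) for n in("scene","side")}
for n,p in P.items():
    for q,z in(("lever_grip",.168),("shaft",.048),("nest",.092),("vial_red",.092)):
        print(n,q,[(np.round(x["position"],1).tolist(),round(x["p"],2),atz(p,x["position"],z)) for x in bot.tip_of(q,p)[:1]])
cv2.imwrite("pics/j.png",np.hstack([cv2.resize(P["scene"]["img"][150:300,270:420],(400,400)),cv2.resize(P["side"]["img"][80:230,170:320],(400,400))]))
E
```

```text
[0.6241 0.2675 0.1716] [[-0.9804  0.1972 -0.0014]
 [ 0.1972  0.9804 -0.0015]
 [ 0.001  -0.0018 -1.    ]] 27.2667 [-4.3955 -4.4072 -5.5267] 0.029242818450668222 45.753411054611206
travel 0.11546762190756861 0.08907491058718033 lever deg 89.78849094176363
scene lever_grip [([221.0, 344.3], 0.68, array([0.6032, 0.2173, 0.168 ]))]
scene shaft [([268.6, 351.3], 0.73, array([0.6204, 0.2676, 0.048 ]))]
scene nest [([236.4, 325.6], 0.76, array([0.6051, 0.1753, 0.092 ]))]
scene vial_red [([237.4, 360.0], 0.41, array([0.5493, 0.2456, 0.092 ]))]
side lever_grip []
side shaft [([134.7, 242.5], 0.73, array([0.6098, 0.2797, 0.048 ]))]
side nest [([147.8, 243.7], 0.82, array([0.6025, 0.1729, 0.092 ]))]
side vial_red [([148.8, 244.5], 0.62, array([0.6044, 0.1682, 0.092 ]))]
```

View pics/j.png

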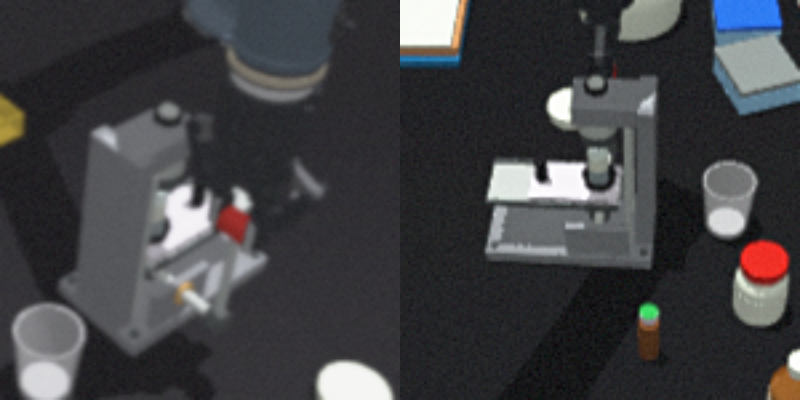

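The left crop shows the lever upright with the red grip in the fingers. The right crop shows the slide home with the vial raised into the jaw ring. The computed lever angle is 89.8°, so I'm handing in.

```bash
python3 -c "
from rig import bot
print(bot.finish_job())"
```

```text
the job is handed in; nothing more can be done
None
```

The job is handed in: the red vial stands in the crimper cup with the slide pushed to its stop, and the arm is holding the lever upright by its red handle (about 89.8° above level from the arm's travel; 90° is upright). It took about 27 s of the 72 s. The hand-in returned no verdict, and I saw no bystander or other vial touched.

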